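Turn the gherkin pot mouth up at the cellar cheese stand

ROBOT

A 6-joint arm with a two-finger parallel gripper is mounted at the origin on the work surface. World frame = base frame: x ahead of the robot, y to its left, z up, the work surface at z = 0. Lengths are in mm, angles in rad, forces in N, time in s.
With the tool pointing down it reaches from about 300 to 875 mm from the base axis. Payload 4.2 kg.
Tool frame: the origin (TCP) lies at the very end of the fingers, on their centre line; the grasp point (between the pads) lies r.tcp_to_grasp behind it (r.tcp_to_grasp is the distance from the TCP to the grasp point, in mm); x points along the fingers, y is the direction in which the jaws open and shut, and the axes are right-handed (so a half turn about x gives the same grasp; the last joint's range is limited). The gripper opens to 85 mm and grips with 20 to 120 N. Pads are 22 mm wide; open, the fingers measure 114 mm over their backs; the gripper's body (76 mm by 85 mm) begins 54 mm behind the grasp point. The pads swing forward as they close: fully open they stand 13 mm farther back than shut.
Start: joints at [1.153, 0.32, 1.565, -0, 1.257, -0.02], TCP at [222.753, 530.116, 231.338] pointing down, gripper open.
Joint ranges: [-3.11, 3.11], [-0.84, 2.01], [0.21, 2.61], [-1.34, 4.49], [0.05, 2.63], [-2.56, 2.56]. Speed limits (rad/s): [2.57, 2.57, 3.14, 3.14, 3.14, 3.14].

INTERFACE

Orientations are given as [roll, pitch, yaw] about the fixed x, y, z axes, in that order (R = Rz(yaw) Ry(pitch) Rx(roll)).
In Python, from rig import r gives the robot as it stands. The module is installed in compiled form; this text tells all that it offers.
- The arm moves only by the tool drive_tool, never from a script. Its argument "targets" is text: rows parted by semicolons, each of 6 numbers parted by spaces: the shift along the world's x, y, z in m, then the turn, a rotation vector about the world's x, y, z in rad. A call has 1 to 20 rows; each row is the pose to reach, as a shift and turn from the pose commanded when the call began; what a row does not reach only later rows make up. A row lasts 1/8 s, in which the tool goes at most 62.5 mm and 10.7 degrees, less where a joint would pass 70% of its speed; a pose out of reach is approached as far as the arm can. A call with a gripper value outside its range is refused whole. "claw" is the finger opening in m, from 0 to 0.0854, set as the call begins (left out, the last holds). The fingers move at their own pace and stop on an object; the grip force is fixed at half the most. Time passes only in rows, so rows that repeat a pose let the fingers close. It gives the time, the measured TCP pose, the force and the opening at its end, in the units of the state.
- r.observe(): the state, without advancing time (a new reading comes with each control period).
- r.read_camera(name): name is "side" or "top" or "wrist"; returns a dict with "pixels" (400x640x3 uint8, blue, green, red), "fovy" (degrees; the focal length in pixels is half the picture's height over the tangent of half this angle, whatever the lens; pixels are square), "cx", "cy" (the principal point, pixels), "k1" (the pictures are not rectified: a ray, as slopes to the right and down, at radius r is drawn at 1 + k1 r^2 times it, then the intrinsics apply), "pose" (4x4, takes a point from camera to world coordinates). Camera axes: x right, y down, z forward; pixel columns grow to the right and rows downward; lengths in mm; the calibration is good to about 2 mm. A picture is of the moment at which its call begins. There is no depth.
- r.sign_off(): hands the job in, once; it reports no verdict.
The state is a dict: "t": time; "joints": joint angles; "dq": joint speeds; "tau": joint torques, N m; "position": TCP position; "ee_rot": TCP orientation; "force": force on the tool from outside, world axes, zero at the start; "torque": the same for the moment, N m; "opening": finger opening in mm.
Only numpy, scipy, OpenCV 4.12 (cv2) and the standard library are available. Lean on these libraries where they do the work, as an engineer would, in place of code of your own. Each camera call takes 0.05 s, during which the arm holds its last target.

TASK

Three things stand in a row on the upturned wooden wine crate. Turn the short white pot, which stands mouth down, over so that it stands mouth up on top of the crate, ready to be filled. Leave the tall white beaker and the green jar standing where they are.

Things in the scene. Friction and masses are not known exactly. Their poses are not given: they have to be found in the camera images.
- pot: Short straight-sided round pot of white stoneware, 64 mm in outer diameter and 84 mm tall, open at one end (wall 4 mm, closed base 8 mm thick), about 0.25 kg. At the start it stands mouth down on the crate. Its origin is the centre of the open mouth, in the plane of the rim; its z axis points from the mouth to the closed base, so it points up at the start and must point down at the end. The centre of the pot is 42 mm along z from the origin.
- crate: Upturned wooden wine crate, fixed to the table: a closed block 280 mm along its x, 600 mm along its y, 120 mm tall, with a flat top. Its origin is the centre of its underside on the table; x points away from the robot, y to its left, turned by a small yaw. Pot, beaker and jar stand in a row about 60 mm behind its robot-side edge, about 170 mm apart, in any order.
- beaker: Tall slim beaker of the same white stoneware, standing mouth down on the crate, 56 mm in outer diameter and 130 mm tall. Origin at the centre of its underside (the mouth), z up. A bystander: to be left alone.
- jar: Closed green glass jar with a steel lid and paper band, 68 mm in diameter and 100 mm tall, standing on the crate. Origin at the centre of its underside, z up. A bystander: to be left alone.
Things that resemble listed ones, but are neither listed nor needed, are in the scene too. What is shaped like the pot but red or yellow is not meant.

How it is judged (in metres and radians):
At the end, for the whole second after the job is handed in: The short pot stands at rest, mouth up within 10 degrees of upright, on top of the crate (its rim 84 mm, give or take 10 mm, above the crate's top); the tall beaker and the jar stand upright (within 10 degrees) less than 30 mm from where they were (angle between pot's own z axis and vertical above 2.967 rad and z of pot in the frame of crate between 0.194 and 0.214 m and linear speed of pot below 0.02 m/s and angular speed of pot below 0.2 rad/s and angle between each of beaker, jar's own z axis and vertical below 0.17 rad and distance of each of beaker, jar from where it was at the start of the episode below 0.03 m); the robot touches nothing.
It fails at once if the beaker is knocked over or moved 30 mm or more (not (angle between beaker's own z axis and vertical below 0.17 rad and distance of beaker from where it was at the start of the episode below 0.03 m)).
It fails at once if the jar is knocked over or moved 30 mm or more (not (angle between jar's own z axis and vertical below 0.17 rad and distance of jar from where it was at the start of the episode below 0.03 m)).
It also fails if it takes over 40 s, if anything falls off the work surface, if the arm or the gripper's body presses on something with over 40 N, if the wrist force passes 120 N, or if a joint passes its speed limit or range.

## Working session

There is one attempt and no reset: what is moved stays moved. The work goes in short steps, Python scripts to look and compute and a tool call to move; the robot and the scene stay as the last step left them, time stands still between calls to the robot, and variables do not carry over. Pictures are saved under pics/ and viewed, and the job is handed in when it is done.

Besides the shell and the picture viewer there is one more tool, called after "Request:" as name(argument=value, ...) on one line, values as JSON. drive_tool: Moves the arm, as the interface text tells. Its arguments: {"type":"object","properties":{"targets":{"type":"string"},"claw":{"type":"number"}},"required":["targets"]}

```bash
mkdir -p pics
python3 - <<'E'
from rig import r
import cv2, numpy as np
print(r.observe(), r.tcp_to_grasp)
for n in ["side","top","wrist"]:
    c=r.read_camera(n); cv2.imwrite(f"pics/{n}0.png",c["pixels"]); print(n,c["fovy"],c["cx"],c["cy"],c["k1"],np.round(c["pose"],3).tolist())
E
```

```text
{'t': 0.0, 'joints': array([ 1.15298224e+00,  3.20280959e-01,  1.56571172e+00, -2.70414526e-05,
        1.25737477e+00, -1.99885661e-02]), 'dq': array([-1.07080188e-03, -2.75282795e-05,  6.11817802e-05, -5.17334687e-04,
       -5.79287447e-04, -2.89956731e-04]), 'tau': array([-1.24824942e-04, -4.15528679e+01, -2.34161729e+01,  1.72032458e-05,
        8.19479028e-03,  1.24962969e-05]), 'position': array([222.5665185 , 529.65017253, 230.47584474]), 'ee_rot': array([-1.57630015,  1.56902134, -1.97411731]), 'force': array([0.54975367, 0.1101794 , 0.61436224]), 'torque': array([ 0.03742143, -0.04539928, -0.02958089]), 'opening': 85.13354885051591} 18.700000000000003
side 45.976576949735644 319.39855900797966 196.89904207248927 -0.12332197760368047 [[-0.931, -0.266, 0.252, 365.965], [-0.366, 0.696, -0.618, 569.512], [-0.011, -0.667, -0.745, 724.47], [0.0, 0.0, 0.0, 1.0]]
top 47.83619895494032 324.83661784880553 206.3007928974852 -0.11706317941717806 [[-0.005, -0.998, 0.059, 515.06], [-1.0, 0.004, -0.025, 56.407], [0.025, -0.059, -0.998, 1094.228], [0.0, 0.0, 0.0, 1.0]]
wrist 67.90240725859329 319.4788749118289 197.06878088533338 -0.003554039149777184 [[0.387, 0.879, 0.28, 151.312], [0.922, -0.368, -0.12, 560.675], [-0.002, 0.305, -0.952, 374.572], [0.0, 0.0, 0.0, 1.0]]
```

View pics/side0.png

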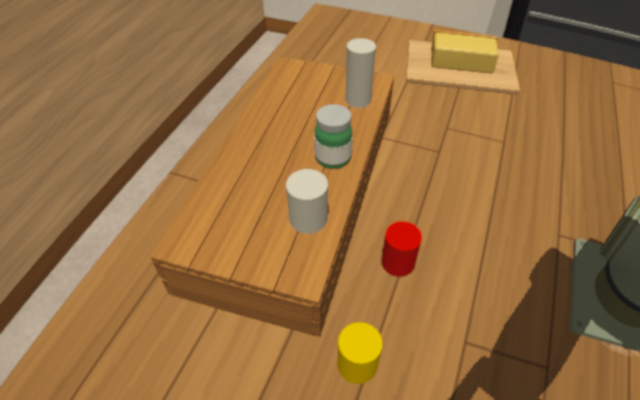

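View pics/top0.png

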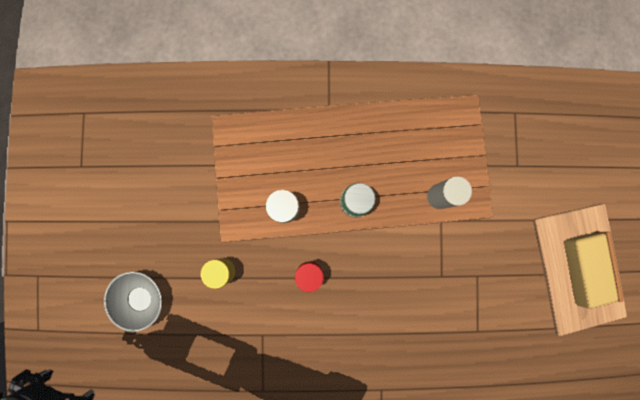

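View pics/wrist0.png

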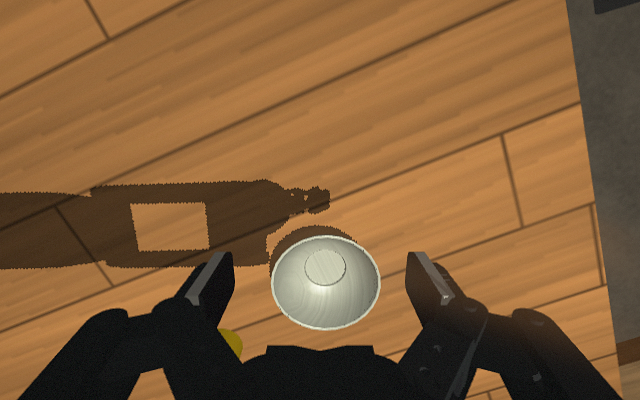

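The side view shows the pot at about (307,200), the jar at (333,136) and the beaker at (360,72). In the top view the pot is at (282,206), the jar at (359,199) and the beaker at (457,191), with the gripper at bottom left over a bowl. Red and yellow decoys stand on the table in front of the crate.

```bash
cat > h.py <<'E'
import numpy as np, cv2
from scipy.spatial.transform import Rotation as Ro
def K(c):
    f=c["pixels"].shape[0]/2/np.tan(np.radians(c["fovy"]/2)); return f
def ray(c,uv):
    f=K(c); d=(np.asarray(uv,float)-[c["cx"],c["cy"]])/f; rd=np.linalg.norm(d); r=rd
    for _ in range(50): r=rd/(1+c["k1"]*r*r)
    s=d*(r/rd if rd>0 else 1); v=c["pose"][:3,:3]@np.array([s[0],s[1],1.]); return c["pose"][:3,3],v
def onplane(c,uv,z):
    o,v=ray(c,uv); return o+v*(z-o[2])/v[2]
def blobs(mask,amin=60):
    n,l,s,ce=cv2.connectedComponentsWithStats(mask.astype(np.uint8)); 
    return [(ce[i],s[i],l==i) for i in range(1,n) if s[i][4]>amin]
E
python3 - <<'E'
from rig import r
from h import *
c=r.read_camera("top"); hsv=cv2.cvtColor(c["pixels"],cv2.COLOR_BGR2HSV)
H,S,V=hsv[...,0],hsv[...,1],hsv[...,2]
m=(S<45)&(V>170)
for ce,s,l in blobs(m):
    if s[1]<120: continue
    (x,y),rad=cv2.minEnclosingCircle(np.argwhere(l)[:,::-1].astype(np.float32).reshape(-1,1,2)); print("white",s,ce.round(1),round(rad,1),[onplane(c,(x,y),z)[:2].round(0) for z in (204,220,250)])
for nm,mm in (("red",((H<8)|(H>172))&(S>190)&(V>90)),("yel",(H>22)&(H<34)&(S>180)&(V>100))):
    for ce,s,l in blobs(mm): print(nm,s,ce,onplane(c,ce,84)[:2])
# crate corners approx
for uv in [(213,115),(478,96),(492,217),(222,241)]: print(uv,onplane(c,uv,120).round(0))
E
```

```text
white [443 177  28  28 601] [456.7 190.7] 14.0 [array([ 599., -232.]), array([ 597., -227.]), array([ 594., -217.])]
white [345 184  29  29 683] [359.1 198.1] 14.9 [array([584., -34.]), array([583., -33.]), array([581., -29.])]
white [266 190  32  32 799] [281.6 205.7] 16.0 [array([570., 119.]), array([569., 118.]), array([567., 116.])]
white [129 284  27  27 554] [141.8 297.7] 14.2 [array([388., 398.]), array([390., 392.]), array([394., 380.])]
(213, 115) [776. 278. 120.]
(478, 96) [ 822. -316.  120.]
(492, 217) [ 548. -339.  120.]
(222, 241) [499. 254. 120.]
```

Run:
```python
import cv2
a=cv2.imread("pics/top0.png")[80:320,180:520]; cv2.imwrite("pics/topcrop.png",cv2.resize(a,None,fx=2.3,fy=2.3,interpolation=cv2.INTER_CUBIC))
```

```text
(no output)
```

View pics/topcrop.png

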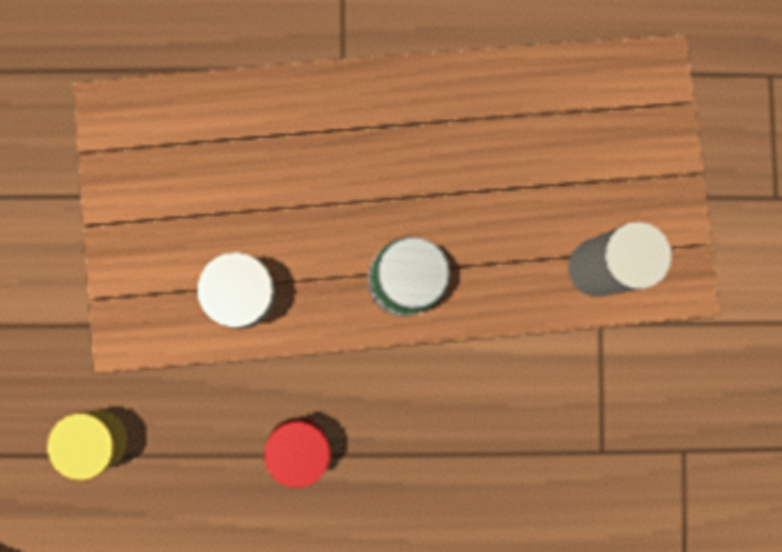

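Run:
```python
from rig import r
from h import *
c=r.read_camera("top"); s=r.read_camera("side")
print("red",onplane(c,(309,277),84).round(0),"yel",onplane(c,(214.5,273.5),84).round(0))
# check: side view pot top
hsv=cv2.cvtColor(s["pixels"],cv2.COLOR_BGR2HSV)
m=(hsv[...,1]<60)&(hsv[...,2]>195)
for ce,st,l in blobs(m): 
    if 30<st[1]<220 and st[0]>200: print(st,ce,onplane(s,ce,204).round(0))
print(onplane(s,(307,185),204).round(0), s["pixels"][185,307],s["pixels"][210,307])
o=r.observe(); R=Ro.from_euler("xyz",o["ee_rot"]).as_matrix(); print(R.round(3)); 
w=r.read_camera("wrist"); print((R.T@(w["pose"][:3,3]-o["position"])).round(1))
```

```text
red [417.  67.  84.] yel [426. 278.  84.]
[348  39  27  14 299] [360.86287625  45.3812709 ] [ 618. -295.  204.]
[287 170  40  29 927] [306.45738943 183.96871629] [570. 120. 204.]
[568. 122. 204.] [182 207 215] [115 134 141]
[[-0.     0.387  0.922]
 [-0.001  0.922 -0.387]
 [-1.    -0.001  0.   ]]
[-144.     0.7  -77.7]
```

Both views agree on the pot at about (570,120). Next is a lift with a small tilt, to learn the wrist joint signs for a kinematic model.

Request:
drive_tool(targets="0 0 0.06 0.05 0.11 0; 0 0 0.12 0.1 0.22 0; 0 0 0.15 0.142 0.32 0; 0 0 0.15 0.142 0.32 0")

```text
t: 0.85
position: [224.6, 530.1, 382.9]
ee_rot: [3.11, 1.222, 2.71]
force: [-0.3, -0.0, -0.3]
opening: 85.5
```

```bash
python3 -c "
from rig import r
o=r.observe(); print(o['t'],o['joints'].round(4).tolist(),o['position'].round(2).tolist(),o['ee_rot'].round(4).tolist())"
```

```text
0.85 [0.9626, 0.2836, 1.2901, 0.3435, 1.6281, -0.1987] [224.65, 530.09, 382.87] [3.1102, 1.2222, 2.7102]
```

```bash
cat >> h.py <<'E'
C=np.column_stack([[0,0,1],[-1,0,0],[0,-1,0]]).astype(float)
def Rz(a): return Ro.from_euler("z",a).as_matrix()
def Ry(a): return Ro.from_euler("y",a).as_matrix()
S4,S6=1,1
def fkR(q,s4=None,s6=None):
    s4=s4 or S4; s6=s6 or S6
    return Rz(q[0])@Ry(q[1]+q[2])@Rz(s4*q[3])@Ry(q[4])@Rz(s6*q[5])@C
DATA=[([1.15298224e+00,3.20280959e-01,1.56571172e+00,0,1.25737477e+00,-1.99885661e-02],[222.57,529.65,230.48],[-1.5763,1.56902,-1.97412]),
([0.9626,0.2836,1.2901,0.3435,1.6281,-0.1987],[224.65,530.09,382.87],[3.1102,1.2222,2.7102])]
E
python3 - <<'E'
from h import *
for s4 in (1,-1):
  for s6 in (1,-1):
    print(s4,s6,[np.degrees(Ro.from_matrix(fkR(q,s4,s6).T@Ro.from_euler("xyz",e).as_matrix()).magnitude()).round(2) for q,p,e in DATA])
E
```

```text
1 1 [np.float64(0.0), np.float64(0.01)]
1 -1 [np.float64(2.29), np.float64(22.77)]
-1 1 [np.float64(0.0), np.float64(39.36)]
-1 -1 [np.float64(2.29), np.float64(46.37)]
```

Request:
drive_tool(targets="0.03 -0.03 0 0.07 0.16 0; 0.06 -0.06 0 0.14 0.32 0; 0.09 -0.09 0 0.21 0.48 0; 0.1 -0.1 0 0.24 0.55 0; 0.1 -0.1 0 0.24 0.55 0")

```text
t: 1.48
position: [323.5, 429.5, 378.1]
ee_rot: [3.134, 0.619, 2.73]
force: [0.7, 1.4, 0.5]
opening: 85.4
```

Run:
```python
from rig import r
from h import *
from scipy.optimize import least_squares
o=r.observe(); print(o['t'],o['joints'].round(4).tolist(),o['position'].round(2).tolist(),o['ee_rot'].round(4).tolist())
D=DATA+[(o['joints'].tolist(),o['position'].tolist(),o['ee_rot'].tolist())]
open("h.py","a").write("\nDATA.append(%r)\n"%(D[-1],))
def fk(q,L):
    h,A,e,B,T=L; return Rz(q[0])@(np.array([0,0,h])+Ry(q[1])@[0,0,A]+Ry(q[1]+q[2])@[e,0,B])+fkR(q)@[T,0,0]
s=least_squares(lambda L:np.concatenate([fk(q,L)-p for q,p,e in D]),[150,350,0,350,200])
print(s.x,s.fun.round(2),np.linalg.svd(s.jac)[1])
```

```text
1.475 [0.5082, 0.4308, 1.3593, 0.7664, 1.9342, -0.5975] [323.48, 429.54, 378.12] [3.1341, 0.6187, 2.7296]
[103.16557819 658.97569279  38.98106153 400.05101581 336.77695901] [10.8  -4.    0.3   4.75 -2.43 -3.72 -0.76  0.12  3.42] [3.34559918 1.78307457 0.77028326 0.1685631  0.07656216]
```

```bash
cat >> h.py <<'E'
def tgt(psi,flip=0):
    x=np.array([np.cos(psi),np.sin(psi),0]); z=np.array([0,0,-1.]); 
    if flip: z=-z
    return np.column_stack([x,np.cross(z,x),z])
def wr(R,j1,p):
    M=Ry(p).T@Rz(j1).T@R@C.T   # Rz(j4)Ry(j5)Rz(j6)
    return Ro.from_matrix(M).as_euler("ZYZ")
E
python3 - <<'E'
from h import *
q=DATA[-1][0]; R0=fkR(q); print(R0.round(2))
T=tgt(0.2); rv=Ro.from_matrix(T@R0.T).as_rotvec(); print("rotvec",rv.round(3),np.linalg.norm(rv))
for s in np.linspace(0,1,9):
    R=Ro.from_rotvec(s*rv).as_matrix()@R0; j1=q[0]*(1-s)+0.2*s
    print(round(s,2),wr(R,j1,1.79).round(2),wr(R,j1,1.95).round(2))
for f in (0,1):print(wr(tgt(0.2,f),0.2,1.9).round(2))
E
```

```text
[[-0.75  0.4   0.53]
 [ 0.33  0.92 -0.23]
 [-0.58  0.01 -0.81]]
rotvec [ 0.81  -0.077 -2.429] 2.5618217519933086
0.0 [ 0.77  1.93 -0.6 ] [ 0.73  1.82 -0.71]
0.12 [ 0.94  1.72 -0.48] [ 0.93  1.62 -0.61]
0.25 [ 1.08  1.49 -0.4 ] [ 1.1   1.41 -0.54]
0.38 [ 1.22  1.25 -0.34] [ 1.27  1.2  -0.5 ]
0.5 [ 1.35  1.   -0.32] [ 1.46  0.98 -0.5 ]
0.62 [ 1.51  0.76 -0.33] [ 1.68  0.77 -0.56]
0.75 [ 1.73  0.53 -0.41] [ 1.98  0.57 -0.71]
0.88 [ 2.14  0.31 -0.7 ] [ 2.45  0.42 -1.03]
1.0 [-3.14  0.22 -1.57] [-3.14  0.38 -1.57]
[ 3.14  0.33 -1.57]
[3.14 0.33 1.57]
```

Run:
```python
from h import *
q=DATA[-1][0]; R0=fkR(q)
rv=Ro.from_matrix(tgt(0.15)@R0.T).as_rotvec(); print(rv.round(3))
d=np.array([.237,-.314,0])
print("; ".join(" ".join("%.3f"%v for v in np.r_[d*s,rv*s]) for s in np.minimum(1,np.arange(1,20)/17)))
```

```text
[ 0.818 -0.098 -2.476]
0.014 -0.018 0.000 0.048 -0.006 -0.146; 0.028 -0.037 0.000 0.096 -0.012 -0.291; 0.042 -0.055 0.000 0.144 -0.017 -0.437; 0.056 -0.074 0.000 0.192 -0.023 -0.583; 0.070 -0.092 0.000 0.240 -0.029 -0.728; 0.084 -0.111 0.000 0.289 -0.035 -0.874; 0.098 -0.129 0.000 0.337 -0.040 -1.020; 0.112 -0.148 0.000 0.385 -0.046 -1.165; 0.125 -0.166 0.000 0.433 -0.052 -1.311; 0.139 -0.185 0.000 0.481 -0.058 -1.456; 0.153 -0.203 0.000 0.529 -0.063 -1.602; 0.167 -0.222 0.000 0.577 -0.069 -1.748; 0.181 -0.240 0.000 0.625 -0.075 -1.893; 0.195 -0.259 0.000 0.673 -0.081 -2.039; 0.209 -0.277 0.000 0.721 -0.086 -2.185; 0.223 -0.296 0.000 0.769 -0.092 -2.330; 0.237 -0.314 0.000 0.818 -0.098 -2.476; 0.237 -0.314 0.000 0.818 -0.098 -2.476; 0.237 -0.314 0.000 0.818 -0.098 -2.476
```

First half of the turn, in round numbers, then a check.

Request:
drive_tool(targets="0.015 -0.02 0 0.05 -0.006 -0.15; 0.03 -0.04 0 0.1 -0.012 -0.3; 0.04 -0.055 0 0.15 -0.018 -0.45; 0.055 -0.075 0 0.2 -0.024 -0.6; 0.07 -0.09 0 0.25 -0.03 -0.75; 0.085 -0.11 0 0.3 -0.036 -0.9; 0.1 -0.13 0 0.35 -0.041 -1.05; 0.115 -0.15 0 0.4 -0.048 -1.2")

```text
t: 2.48
position: [436.5, 280.8, 381.4]
ee_rot: [2.882, 0.31, 1.399]
force: [0.4, -0.6, -0.8]
opening: 85.4
```

```bash
cat > fit.py <<'E'
from rig import r
from h import *
from scipy.optimize import least_squares
o=r.observe(); print(o['t'],o['joints'].round(3).tolist(),o['position'].round(1).tolist(),o['ee_rot'].round(3).tolist(),o['force'].round(1))
n=(o['joints'].tolist(),o['position'].tolist(),o['ee_rot'].tolist()); D=DATA+[n]
open("h.py","a").write("\nDATA.append(%r)\n"%(n,))
R=fkR(o['joints']); print("rot model err deg",np.degrees(Ro.from_matrix(R.T@Ro.from_euler("xyz",o['ee_rot']).as_matrix()).magnitude()).round(2))
print("tool x,y",R[:,0].round(3),R[:,1].round(3))
def fk(q,L):
    h,a,A,e,B,w,T=L; return Rz(q[0])@(np.array([a,0,h])+Ry(q[1])@[0,0,A]+Ry(q[1]+q[2])@([e,0,B]+Rz(q[3])@Ry(q[4])@[w,0,T]))
s=least_squares(lambda L:np.concatenate([fk(q,L)-p for q,p,e in D]+[1e-3*(L-[250,0,400,0,350,0,250])]),[250,0,400,0,350,0,250])
print(s.x.round(1),np.abs(s.fun).max().round(2))
for psi,z in ((0.15,166),(0.15,300)): pass
E
python3 fit.py
```

```text
2.475 [-0.076, 0.087, 2.07, 1.359, 1.324, -0.804] [436.5, 280.8, 381.4] [2.882, 0.31, 1.399] [ 0.4 -0.6 -0.8]
rot model err deg 0.0
tool x,y [ 0.163  0.938 -0.305] [ 0.966 -0.088  0.245]
[123.8 -23.4 616.   16.6 424.5  -9.8 332.7] 12.04
```

```bash
cat > fit2.py <<'E'
from h import *
from scipy.optimize import least_squares
def fk(q,L):
    a,A,b,e,B,w,T,h=L; return Rz(q[0])@(np.array([a,0,h])+Ry(q[1])@[b,0,A]+Ry(q[1]+q[2])@([e,0,B]+Rz(q[3])@Ry(q[4])@[w,0,T]))
L0=np.array([0,400,0,0,350,0,250,250.])
def fit():
    s=least_squares(lambda L:np.concatenate([fk(q,L)-p for q,p,e in DATA]+[1e-3*(L-L0)]),L0); return s
if __name__=="__main__":
    s=fit(); print(s.x.round(1),s.fun.round(1))
E
python3 fit2.py
```

```text
[ -4.2 616.6 -14.9  17.5 418.4 -10.8 333.  118.8] [12.1 -1.1 -1.1  5.  -3.8 -0.3 -2.5 -0.5  1.  -1.2 -0.   0.3 -0.   0.2
 -0.   0.   0.1 -0.   0.1 -0.1]
```

```bash
sed -i 's/a,A,b,e,B,w,T,h=L; return Rz(q\[0\])@(np.array(\[a,0,h\])+Ry(q\[1\])@\[b,0,A\]+Ry(q\[1\]+q\[2\])@(\[e,0,B\]+Rz(q\[3\])@Ry(q\[4\])@\[w,0,T\]))/a,A,b,e,B,w,T,h,c,g=L; return Rz(q[0])@(np.array([a,c,h])+Ry(q[1])@[b,0,A]+Ry(q[1]+q[2])@([e,0,B]+Rz(q[3])@([0,g,0]+Ry(q[4])@[w,0,T])))/; s/250,250\.\]/250,250.,0,0]/' fit2.py; python3 fit2.py; python3 -c "
from h import *
print(fkR(DATA[0][0]).round(3))"
```

```text
[ 1.000e-01  5.919e+02 -1.000e-01  2.510e+01  4.169e+02 -0.000e+00
  3.183e+02  1.401e+02  1.150e+01 -0.000e+00] [-0.   0.  -0.   0.  -0.  -0.  -0.  -0.   0.   0.   0.  -0.   0.   0.2
 -0.   0.   0.1 -0.   0.1 -0.1  0.  -0. ]
[[-0.001  0.387  0.922]
 [-0.002  0.922 -0.387]
 [-1.    -0.002 -0.   ]]
```

```bash
cat > ik.py <<'E'
from fit2 import *
LO=np.array([-3.11,-.84,.21,-1.34,.05,-2.56]);HI=np.array([3.11,2.01,2.61,4.49,2.63,2.56])
L=fit().x
def ik(p,R,q0):
    def f(q): return np.r_[fk(q,L)-p,300*Ro.from_matrix(fkR(q).T@R).as_rotvec()]
    s=least_squares(f,np.clip(q0,LO+1e-3,HI-1e-3),bounds=(LO,HI)); return s.x,np.linalg.norm(s.fun)
if __name__=="__main__":
    pot=np.array([570,119.5]); 
    for psi in (0.0,.1,.2,.3):
      for z in (300,200,166,160):
        for f in (0,1):
          p=np.r_[pot+24*np.array([np.cos(psi),np.sin(psi)]),z]
          q,e=ik(p,tgt(psi,f),[.15,.2,2.3,3.1,.6,-1.57+3.14*f]); print(psi,z,f,q.round(2),round(e,1))
E
python3 ik.py
```

```text
0.0 300 0 [ 0.37  0.32  2.48  3.53  1.26 -1.7 ] 0.0
0.0 300 1 [0.37 0.32 2.48 3.53 1.26 1.44] 0.0
0.0 200 0 [ 0.37  0.64  2.57  3.51  1.64 -1.55] 0.0
0.0 200 1 [0.37 0.64 2.57 3.51 1.64 1.6 ] 0.0
0.0 166 0 [ 0.37  0.76  2.58  3.52  1.76 -1.5 ] 0.0
0.0 166 1 [0.37 0.76 2.58 3.52 1.76 1.64] 0.0
0.0 160 0 [ 0.37  0.78  2.58  3.52  1.78 -1.49] 0.0
0.0 160 1 [0.37 0.78 2.58 3.52 1.78 1.65] 0.0
0.1 300 0 [ 0.27  0.31  2.5   3.33  1.25 -1.63] 0.0
0.1 300 1 [0.27 0.31 2.5  3.33 1.25 1.51] 0.0
0.1 200 0 [ 0.27  0.65  2.59  3.32  1.67 -1.55] 0.0
0.1 200 1 [0.27 0.65 2.59 3.32 1.67 1.59] 0.0
0.1 166 0 [ 0.27  0.77  2.6   3.32  1.8  -1.53] 0.0
0.1 166 1 [0.27 0.77 2.6  3.32 1.8  1.61] 0.0
0.1 160 0 [ 0.27  0.79  2.61  3.32  1.82 -1.53] 0.0
0.1 160 1 [0.27 0.79 2.61 3.32 1.82 1.62] 0.0
0.2 300 0 [ 0.17  0.31  2.51  3.11  1.25 -1.56] 0.0
0.2 300 1 [0.17 0.31 2.51 3.11 1.25 1.58] 0.0
0.2 200 0 [ 0.17  0.65  2.6   3.11  1.68 -1.57] 0.0
0.2 200 1 [0.17 0.65 2.6  3.11 1.68 1.57] 0.0
0.2 166 0 [ 0.17  0.77  2.61  3.11  1.81 -1.58] 1.3
0.2 166 1 [0.17 0.77 2.61 3.11 1.81 1.56] 1.3
0.2 160 0 [ 0.17  0.79  2.61  3.11  1.83 -1.58] 1.8
0.2 160 1 [0.17 0.79 2.61 3.11 1.83 1.56] 1.8
0.3 300 0 [ 0.07  0.31  2.51  2.9   1.26 -1.5 ] 0.0
0.3 300 1 [0.07 0.31 2.51 2.9  1.26 1.65] 0.0
0.3 200 0 [ 0.07  0.65  2.59  2.91  1.67 -1.59] 0.0
0.3 200 1 [0.07 0.65 2.59 2.91 1.67 1.55] 0.0
0.3 166 0 [ 0.07  0.77  2.61  2.91  1.8  -1.62] 0.0
0.3 166 1 [0.07 0.77 2.61 2.91 1.8  1.52] 0.0
0.3 160 0 [ 0.07  0.79  2.61  2.91  1.82 -1.63] 0.0
0.3 160 1 [0.07 0.79 2.61 2.91 1.82 1.51] 0.0
```

```bash
cat > plan.py <<'E'
from ik import *
def plan(q0,p1,R1,n,p0=None,R0=None):
    p0=fk(q0,L) if p0 is None else p0; R0=fkR(q0) if R0 is None else R0
    rv=Ro.from_matrix(R1@R0.T).as_rotvec(); q=np.array(q0); mx=0
    for i in range(1,n+1):
        s=i/n; qn,e=ik(p0+s*(p1-p0),Ro.from_rotvec(s*rv).as_matrix()@R0,q); 
        if e>.5: print("step",i,"err",round(e,1))
        mx=max(mx,np.abs(qn-q).max()*8); q=qn
        if i%max(1,n//6)==0: print(i,q.round(2))
    print("shift m",((p1-p0)/1000).round(4),"rv",rv.round(4),"max speed",round(mx,2)); return q
E
python3 - <<'E'
from plan import *
q=DATA[-1][0]
for psi in (0,-.05,-.15):
    q1=plan(q,np.array([570+19*np.cos(psi),119.5+19*np.sin(psi),300]),tgt(psi),10)
    q2=plan(q1,np.array([570+19*np.cos(psi),119.5+19*np.sin(psi),168]),tgt(psi),6)
E
```

```text
1 [-0.11  0.07  2.15  1.48  1.25 -0.87]
2 [-0.13  0.06  2.23  1.62  1.18 -0.94]
3 [-0.13  0.06  2.31  1.78  1.12 -1.04]
4 [-0.1   0.07  2.38  1.99  1.07 -1.15]
5 [-0.06  0.09  2.44  2.23  1.04 -1.28]
6 [ 0.01  0.12  2.49  2.49  1.05 -1.41]
7 [ 0.1   0.16  2.52  2.78  1.09 -1.53]
8 [ 0.2   0.21  2.54  3.05  1.15 -1.62]
9 [ 0.3   0.26  2.53  3.31  1.21 -1.67]
10 [ 0.38  0.32  2.49  3.54  1.26 -1.7 ]
shift m [ 0.1525 -0.1613 -0.0814] rv [ 0.4313 -0.076  -1.4187] max speed 2.25
1 [ 0.38  0.38  2.52  3.53  1.35 -1.66]
2 [ 0.38  0.45  2.54  3.52  1.43 -1.63]
3 [ 0.38  0.53  2.56  3.52  1.52 -1.59]
4 [ 0.38  0.6   2.57  3.52  1.6  -1.56]
5 [ 0.38  0.68  2.59  3.52  1.69 -1.53]
6 [ 0.38  0.76  2.59  3.53  1.76 -1.49]
shift m [ 0.     0.    -0.132] rv [-0.  0. -0.] max speed 0.68
1 [-0.11  0.07  2.16  1.48  1.25 -0.87]
2 [-0.12  0.06  2.24  1.63  1.17 -0.95]
3 [-0.12  0.05  2.32  1.8   1.1  -1.05]
4 [-0.09  0.06  2.39  2.02  1.05 -1.16]
5 [-0.04  0.08  2.45  2.28  1.03 -1.3 ]
6 [ 0.04  0.11  2.5   2.56  1.04 -1.45]
7 [ 0.14  0.16  2.53  2.86  1.08 -1.57]
8 [ 0.25  0.21  2.54  3.15  1.15 -1.66
[... 545 characters left out ...]
 [-0.11  0.04  2.33  1.84  1.08 -1.06]
4 [-0.07  0.05  2.41  2.09  1.02 -1.2 ]
5 [ 0.01  0.07  2.47  2.38  1.   -1.36]
6 [ 0.11  0.1   2.52  2.71  1.02 -1.52]
7 [ 0.22  0.16  2.54  3.03  1.08 -1.65]
8 [ 0.34  0.22  2.53  3.33  1.16 -1.73]
9 [ 0.43  0.28  2.5   3.6   1.23 -1.77]
10 [ 0.5   0.34  2.44  3.83  1.29 -1.8 ]
shift m [ 0.1522 -0.1641 -0.0814] rv [ 0.4327 -0.1102 -1.5662] max speed 2.62
1 [ 0.5   0.4   2.47  3.81  1.35 -1.74]
2 [ 0.5   0.46  2.49  3.8   1.42 -1.69]
3 [ 0.5   0.53  2.5   3.8   1.48 -1.64]
4 [ 0.5   0.6   2.52  3.8   1.55 -1.59]
5 [ 0.5   0.67  2.53  3.8   1.61 -1.54]
6 [ 0.5   0.74  2.53  3.8   1.67 -1.49]
shift m [ 0.    -0.    -0.132] rv [ 0.  0. -0.] max speed 0.56
```

Request:
drive_tool(targets="0.0127 -0.0135 -0.0068 0.036 -0.0073 -0.1223; 0.0254 -0.027 -0.0136 0.072 -0.0146 -0.2446; 0.0381 -0.0405 -0.0204 0.108 -0.0219 -0.3669; 0.0508 -0.054 -0.0272 0.144 -0.0292 -0.4892; 0.0635 -0.0675 -0.034 0.18 -0.0365 -0.6115; 0.0762 -0.081 -0.0408 0.216 -0.0438 -0.7338; 0.0889 -0.0945 -0.0476 0.252 -0.0511 -0.8561; 0.1016 -0.108 -0.0544 0.288 -0.0584 -0.9784; 0.1143 -0.1215 -0.0612 0.324 -0.0657 -1.1007; 0.127 -0.135 -0.068 0.36 -0.073 -1.223; 0.1397 -0.1485 -0.0748 0.396 -0.0803 -1.3453; 0.1524 -0.162 -0.0816 0.432 -0.0876 -1.4676; 0.1524 -0.162 -0.0816 0.432 -0.0876 -1.4676; 0.1524 -0.162 -0.0816 0.432 -0.0876 -1.4676", claw=0.0854)

```text
t: 4.22
position: [589.3, 119.6, 300.2]
ee_rot: [-3.141, -0.001, -0.043]
force: [-0.8, 0.6, 0.1]
opening: 85.4
```

```bash
python3 fit.py; python3 fit2.py
python3 - <<'E'
from rig import r
import cv2
for n in ["side","wrist","top"]: cv2.imwrite(f"pics/{n}1.png",r.read_camera(n)["pixels"])
E
```

```text
4.225 [0.419, 0.323, 2.481, 3.626, 1.271, -1.725] [589.3, 119.6, 300.2] [-3.141, -0.001, -0.043] [-0.8  0.6  0.1]
rot model err deg 0.0
tool x,y [ 0.999 -0.043  0.001] [-0.043 -0.999 -0.   ]
[141.  -12.9 602.8  25.6 415.2 -13.9 329. ] 13.04
[  0.  591.8  -0.   25.2 417.   -0.  318.3 140.3  11.5   0. ] [-0.  -0.  -0.   0.   0.   0.  -0.  -0.  -0.  -0.  -0.  -0.   0.   0.
  0.   0.   0.2 -0.   0.   0.1 -0.   0.1 -0.1  0.   0. ]
```

View pics/side1.png

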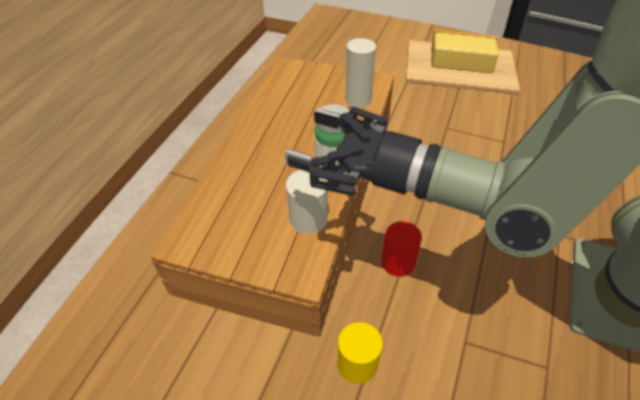

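View pics/wrist1.png

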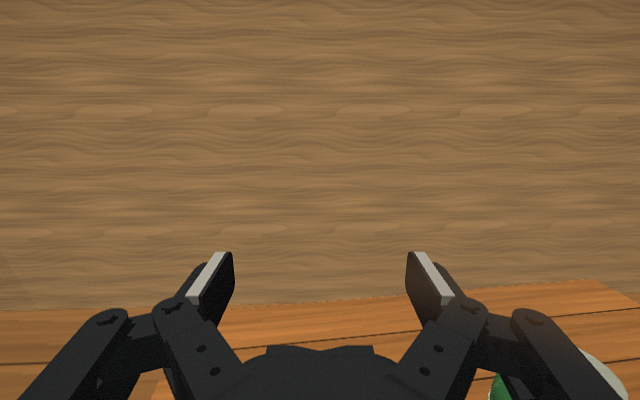

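The side view shows the horizontal gripper hovering above the pot, with the pot's top at about (307,185), and the camera is on the upper side. Descend around the pot.

Request:
drive_tool(targets="0 -0.001 -0.03; 0 -0.001 -0.06")

```text
validation failed for argument at $.ta...
```

Request:
drive_tool(targets="0 -0.001 -0.03 0 0 0; 0 -0.001 -0.06 0 0 0; 0 -0.001 -0.085 0 0 0; 0 -0.001 -0.085 0 0 0")

```text
t: 4.88
position: [590.3, 116.6, 212.7]
ee_rot: [3.14, 0.002, -0.048]
force: [0.1, 0.3, 0.6]
opening: 85.5
```

Run:
```python
from rig import r
import cv2
for n in ["side","wrist","top"]: cv2.imwrite(f"pics/{n}2.png",r.read_camera(n)["pixels"])
```

```text
(no output)
```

View pics/wrist2.png

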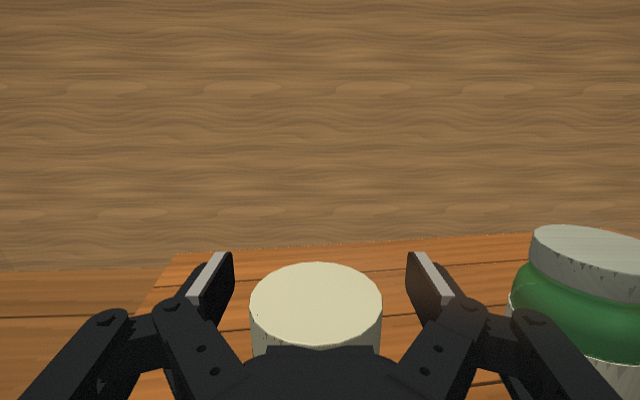

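View pics/top2.png

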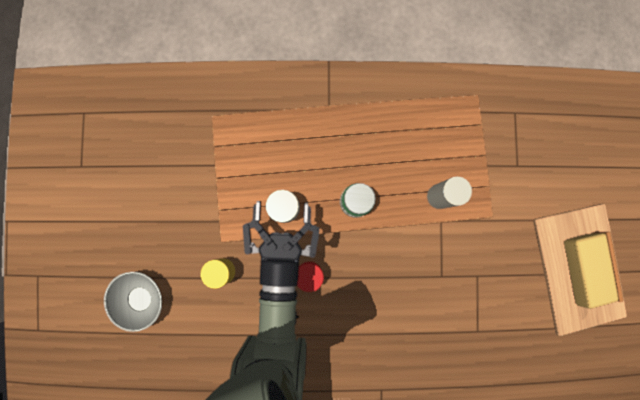

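The top view shows the pot at (282,206), centred between the open fingers at columns 257 and 308. In the wrist view it is centred at column 316.

Request:
drive_tool(targets="0 0.001 -0.022 0 0 0; 0 0.001 -0.044 0 0 0; 0 0.001 -0.044 0 0 0")

```text
t: 5.4
position: [590.4, 118.2, 170.8]
ee_rot: [-3.142, -0.001, -0.047]
force: [-0.5, 0.2, 0.7]
opening: 85.5
```

Run:
```python
from rig import r
import cv2
print(r.observe()["joints"].round(3),r.observe()["position"].round(1),r.observe()["force"].round(1))
for n in ["side","top"]: cv2.imwrite(f"pics/{n}3.png",cv2.resize(r.read_camera(n)["pixels"][130:330,200:460],None,fx=3,fy=3))
```

```text
[ 0.417  0.741  2.573  3.612  1.726 -1.493] [590.4 118.2 170.8] [-0.5  0.2  0.7]
```

View pics/side3.png

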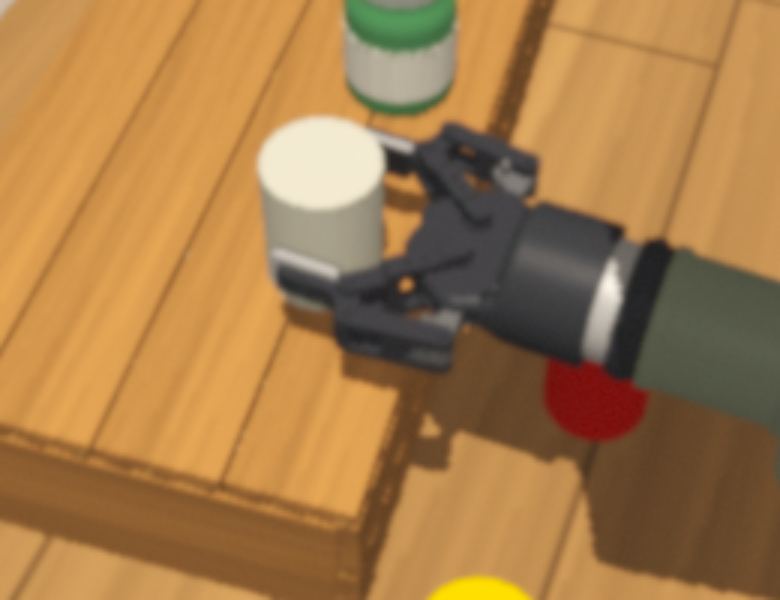

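The pot sits between the fingers at mid-height, at (320,215) in the crop. Close the gripper.

Request:
drive_tool(targets="0 0.001 -0.003 0 0 0; 0 0.001 -0.003 0 0 0")

```text
t: 5.75
position: [590.2, 119.2, 168.7]
ee_rot: [-3.141, -0.003, -0.047]
force: [-0.1, -0.3, 0.1]
opening: 85.2
```

Request:
drive_tool(targets="0 0 0 0 0 0; 0 0 0 0 0 0; 0 0 0 0 0 0; 0 0 0 0 0 0; 0 0 0 0 0 0; 0 0 0 0 0 0; 0 0 0 0 0 0; 0 0 0 0 0 0", claw=0.05)

```text
t: 6.75
position: [590.1, 119.1, 168.1]
ee_rot: [-3.141, -0.002, -0.048]
force: [-2.4, -0.9, 4.7]
opening: 61.3
```

Request:
drive_tool(targets="0 0 0.02 0 0 0; 0 0 0.05 0 0 0; 0 0 0.08 0 0 0; 0 0 0.12 0 0 0; 0 0 0.14 0 0 0; 0 0 0.14 0 0 0")

```text
t: 7.5
position: [589.8, 119.1, 308.3]
ee_rot: [-3.14, -0.001, -0.047]
force: [0.1, -0.8, -2.6]
opening: 61.4
```

Run:
```python
from rig import r
import cv2
o=r.observe();print(o["joints"].round(3),o["position"].round(1),o["force"].round(1),o["opening"])
for n in ["side","wrist"]: cv2.imwrite(f"pics/{n}4.png",r.read_camera(n)["pixels"])
from plan import *
q=o["joints"]; p0=np.array(o["position"]); 
# flip in place about tool x, moving toward place
q1=plan(q,np.array([590,150,310]),tgt(-0.048,0)@Ro.from_euler("x",-np.pi/2).as_matrix(),8)
q1=plan(q,np.array([590,150,310]),tgt(-0.048,0)@Ro.from_euler("x",np.pi/2).as_matrix(),8)
```

```text
[ 0.42   0.3    2.47   3.638  1.242 -1.743] [589.8 119.1 308.3] [ 0.1 -0.8 -2.6] 61.41779337175839
1 [ 0.43  0.3   2.47  3.65  1.24 -1.94]
2 [ 0.44  0.3   2.46  3.66  1.24 -2.15]
3 [ 0.45  0.3   2.46  3.68  1.24 -2.35]
4 [ 0.47  0.3   2.45  3.69  1.24 -2.55]
step 5 err 38.6
5 [ 0.41  0.38  2.51  3.56  1.39 -2.56]
step 6 err 84.5
6 [ 0.43  0.51  2.57  3.58  1.63 -2.56]
step 7 err 126.5
7 [ 0.54  0.7   2.61  3.78  1.91 -2.56]
step 8 err 163.3
8 [ 0.61  0.87  2.61  3.97  2.1  -2.56]
shift m [0.0002 0.0309 0.0017] rv [-1.5706  0.0754 -0.0017] max speed 2.25
1 [ 0.43  0.3   2.47  3.65  1.24 -1.55]
2 [ 0.44  0.3   2.46  3.66  1.24 -1.36]
3 [ 0.45  0.3   2.46  3.68  1.24 -1.17]
4 [ 0.47  0.3   2.45  3.69  1.24 -0.98]
5 [ 0.48  0.31  2.45  3.7   1.24 -0.79]
6 [ 0.49  0.31  2.44  3.71  1.24 -0.6 ]
7 [ 0.5   0.31  2.44  3.72  1.24 -0.41]
8 [ 0.51  0.31  2.43  3.74  1.24 -0.22]
shift m [0.0002 0.0309 0.0017] rv [ 1.5674 -0.0736 -0.    ] max speed 1.52
```

View pics/side4.png

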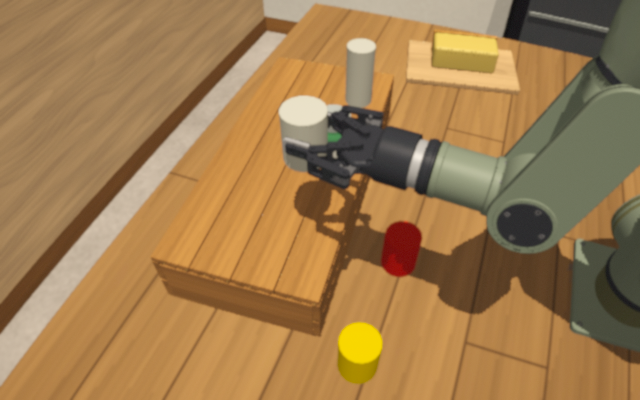

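View pics/wrist4.png

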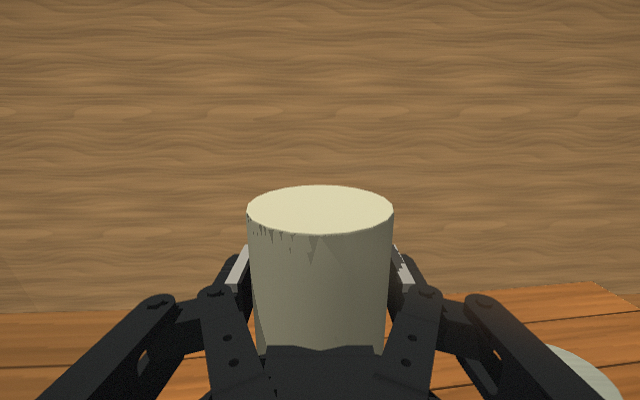

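Run:
```python
from rig import r
from plan import *
o=r.observe(); q=o["joints"]
for psi in (0,.05,.085):
    p=np.array([546+20*np.cos(psi),195+20*np.sin(psi),310.]); print("PSI",psi,p.round(1))
    x=np.array([np.cos(psi),np.sin(psi),0])
    Rm=Ro.from_rotvec(-np.pi/2*x).as_matrix()@tgt(psi,1)   # quarter turn to go
    q1=plan(q,(np.array(o["position"])+p)/2,Rm,10); q2=plan(q1,p,tgt(psi,1),10)
    p[2]=156; q3=plan(q2,p,tgt(psi,1),8)
    plan(q3,p-130*x,tgt(psi,1),5)
    plan(q3,p-60*x+[0,0,0],tgt(psi,1),5)
```

```text
PSI 0 [566. 195. 310.]
1 [ 0.43  0.3   2.47  3.64  1.24 -1.59]
2 [ 0.44  0.3   2.47  3.65  1.23 -1.44]
3 [ 0.45  0.3   2.47  3.65  1.23 -1.28]
4 [ 0.45  0.29  2.47  3.66  1.23 -1.13]
5 [ 0.46  0.29  2.47  3.66  1.22 -0.97]
6 [ 0.47  0.29  2.47  3.66  1.23 -0.81]
7 [ 0.48  0.29  2.47  3.67  1.23 -0.66]
8 [ 0.49  0.3   2.47  3.67  1.23 -0.5 ]
9 [ 0.5   0.3   2.47  3.67  1.24 -0.34]
10 [ 0.51  0.3   2.47  3.68  1.25 -0.19]
shift m [-0.0119  0.038   0.0021] rv [ 1.5709 -0.0392  0.0349] max speed 1.26
1 [ 0.52  0.3   2.47  3.69  1.25 -0.03]
2 [0.53 0.3  2.46 3.71 1.25 0.12]
3 [0.54 0.3  2.46 3.72 1.25 0.27]
4 [0.56 0.3  2.46 3.73 1.25 0.42]
5 [0.57 0.3  2.46 3.75 1.25 0.57]
6 [0.58 0.3  2.45 3.76 1.25 0.72]
7 [0.59 0.3  2.45 3.77 1.25 0.88]
8 [0.61 0.3  2.45 3.78 1.25 1.03]
9 [0.62 0.3  2.44 3.8  1.25 1.18]
10 [0.63 0.31 2.44 3.81 1.26 1.33]
shift m [-0.0119  0.038   0.0021] rv [1.5708 0.     0.    ] max speed 1.21
1 [0.63 0.36 2.46 3.8  1.31 1.38]
2 [0.63 0.41 2.48 3.79 1.37 1.42]
3 [0.63 0.47 2.5  3.78 1.43 1.47]
4 [0.63 0.53 2.51 3.77 1.49 1.51]
5 [0.63 0.59 2.53 3.77 1.55 1.56]
6 [0.6
[... 3782 characters left out ...]
79 2.58 3.63 1.78 1.68]
shift m [-0.    -0.    -0.154] rv [-0. -0. -0.] max speed 0.56
step 1 err 9.7
1 [0.62 0.8  2.61 3.71 1.8  1.71]
step 2 err 27.4
2 [0.71 0.79 2.61 3.83 1.77 1.74]
step 3 err 43.2
3 [0.81 0.79 2.61 3.97 1.74 1.76]
step 4 err 56.8
4 [0.91 0.78 2.61 4.1  1.7  1.77]
step 5 err 68.4
5 [1.01 0.77 2.61 4.23 1.67 1.78]
shift m [-0.1295 -0.011  -0.    ] rv [ 0. -0. -0.] max speed 1.08
1 [0.58 0.8  2.61 3.65 1.81 1.7 ]
step 2 err 8.2
2 [0.61 0.8  2.61 3.7  1.8  1.71]
step 3 err 16.7
3 [0.65 0.8  2.61 3.76 1.79 1.72]
step 4 err 24.8
4 [0.69 0.79 2.61 3.81 1.77 1.73]
step 5 err 32.5
5 [0.74 0.79 2.61 3.87 1.76 1.74]
shift m [-0.0598 -0.0051 -0.    ] rv [ 0. -0. -0.] max speed 0.48
```

Still gripped. Side and wrist views show the pot upright at (303,135) and (320,210). First half of the flip:

Request:
drive_tool(targets="-0.001 0.004 0 0.157 0 0.0074; -0.002 0.008 0 0.314 0 0.0148; -0.004 0.012 0 0.471 0 0.0222; -0.005 0.015 0 0.628 0 0.0296; -0.006 0.019 0 0.785 0 0.037; -0.007 0.023 0 0.943 0 0.0444; -0.008 0.027 0 1.1 0 0.0518; -0.01 0.031 0 1.257 0 0.0592; -0.011 0.035 0 1.414 0 0.0666; -0.012 0.0385 0.002 1.571 0 0.074; -0.012 0.0385 0.002 1.571 0 0.074")

```text
t: 8.98
position: [578.2, 157.7, 306.9]
ee_rot: [-1.574, 0.005, 0.046]
force: [0.5, -0.8, -2.0]
opening: 61.5
```

Request:
drive_tool(targets="-0.001 0.004 0 0.157 0.008 0; -0.002 0.008 0 0.314 0.016 0; -0.004 0.012 0 0.471 0.024 0; -0.005 0.015 0 0.628 0.031 0; -0.006 0.019 0 0.785 0.039 0; -0.007 0.023 0 0.943 0.047 0; -0.008 0.027 0 1.1 0.055 0; -0.01 0.031 0 1.257 0.063 0; -0.011 0.035 0 1.414 0.071 0; -0.012 0.0385 0.002 1.569 0.0785 0; -0.012 0.0385 0.002 1.569 0.0785 0")

```text
t: 10.35
position: [566.2, 196.3, 310.4]
ee_rot: [-0.005, 0.007, 0.051]
force: [0.9, -0.4, -3.2]
opening: 61.4
```

Run:
```python
from rig import r
import cv2
o=r.observe();print(o["joints"].round(3),o["position"].round(1),o["ee_rot"].round(3),o["force"].round(1),o["opening"])
for n in ["side","wrist"]: cv2.imwrite(f"pics/{n}5.png",r.read_camera(n)["pixels"])
```

```text
[0.59  0.291 2.457 3.719 1.229 1.355] [566.2 196.3 310.4] [-0.005  0.007  0.051] [ 0.9 -0.4 -3.2] 61.358742275796146
```

View pics/side5.png

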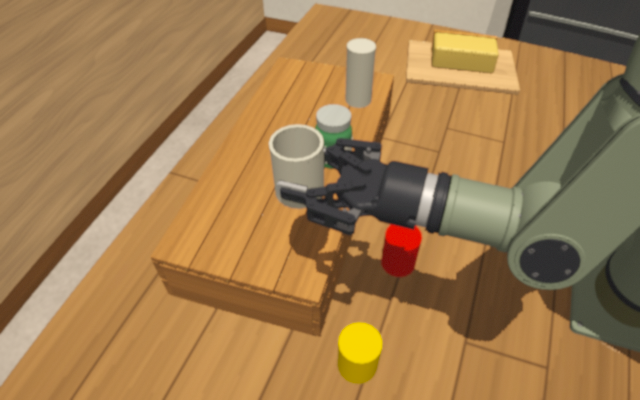

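View pics/wrist5.png

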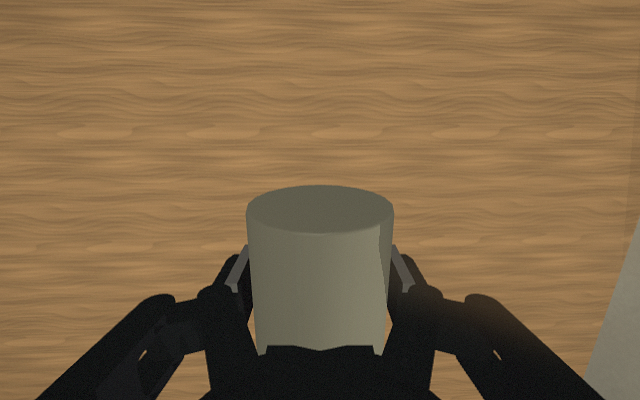

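The pot is now mouth up in hand: the rim shows at (297,143) in the side view, and the wrist view matches the one before the flip, so nothing slipped. Lower it.

Request:
drive_tool(targets="0 0 -0.03 0 0 0; 0 0 -0.06 0 0 0; 0 0 -0.09 0 0 0; 0 0 -0.115 0 0 0; 0 0 -0.135 0 0 0; 0 0 -0.145 0 0 0; 0 0 -0.145 0 0 0; 0 0 -0.145 0 0 0")

```text
t: 11.45
position: [566.2, 196.1, 167.6]
ee_rot: [0.0, 0.003, 0.05]
force: [0.8, -0.2, -1.8]
opening: 61.5
```

Run:
```python
from rig import r
from h import *
o=r.observe();print(o["joints"].round(3),o["position"].round(1),o["ee_rot"].round(3),o["force"].round(1),o["opening"])
for n in ["side","top"]: 
    c=r.read_camera(n); cv2.imwrite(f"pics/{n}6.png",cv2.resize(c["pixels"][130:330,180:440],None,fx=3,fy=3))
```

```text
[0.59  0.745 2.565 3.687 1.712 1.658] [566.2 196.1 167.6] [0.    0.003 0.05 ] [ 0.8 -0.2 -1.8] 61.531363219997125
```

View pics/side6.png

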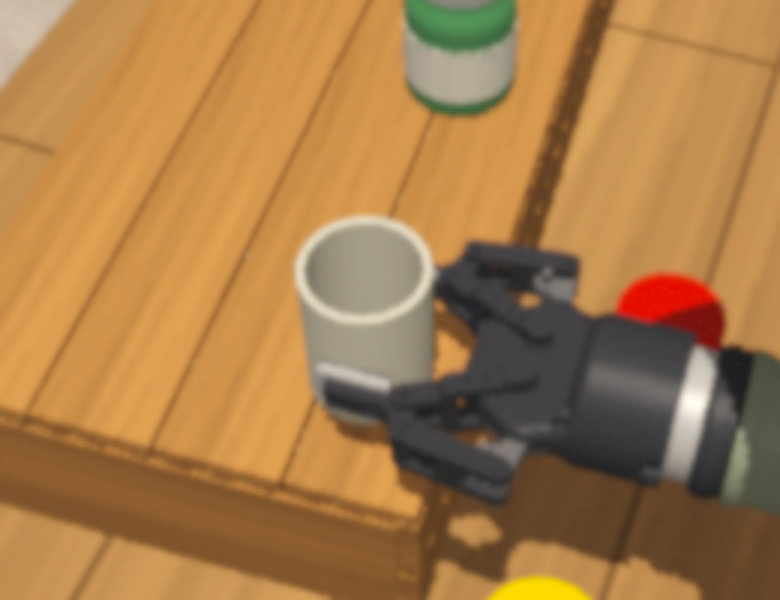

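View pics/top6.png

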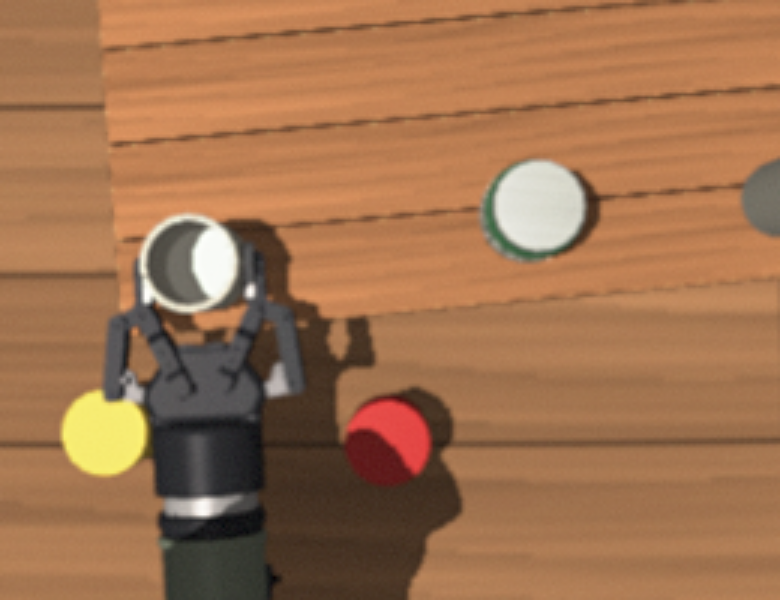

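The pot hangs about 12 mm above the crate, within its edges, and the body is just outside the front edge. The remaining descent goes in small steps with force checks.

Request:
drive_tool(targets="0 0 -0.005 0 0 0; 0 0 -0.009 0 0 0; 0 0 -0.009 0 0 0")

```text
t: 11.92
position: [566.2, 196.1, 157.2]
ee_rot: [-0.0, 0.005, 0.05]
force: [-0.6, 0.5, -2.5]
opening: 61.4
```

Request:
drive_tool(targets="0 0 -0.001 0 0 0; 0 0 -0.0015 0 0 0; 0 0 -0.0015 0 0 0")

```text
t: 12.3
position: [566.2, 196.1, 156.2]
ee_rot: [0.0, 0.004, 0.05]
force: [0.3, 0.2, -1.5]
opening: 61.3
```

Request:
drive_tool(targets="0 0 -0.001 0 0 0; 0 0 -0.001 0 0 0; 0 0 -0.001 0 0 0")

```text
t: 12.68
position: [566.1, 196.1, 156.0]
ee_rot: [0.0, 0.002, 0.05]
force: [-2.0, 0.5, 1.7]
opening: 61.2
```

Request:
drive_tool(targets="0 0 -0.001 0 0 0; 0 0 -0.001 0 0 0; 0 0 -0.001 0 0 0")

```text
t: 13.05
position: [566.1, 196.1, 156.0]
ee_rot: [0.001, -0.0, 0.05]
force: [-2.1, -1.0, 6.1]
opening: 61.1
```

Contact (force z rose to +6 N). Release.

Request:
drive_tool(targets="0 0 0.001 0 0 0; 0 0 0.001 0 0 0; 0 0 0.001 0 0 0; 0 0 0.001 0 0 0; 0 0 0.001 0 0 0; 0 0 0.001 0 0 0; 0 0 0.001 0 0 0; 0 0 0.001 0 0 0", claw=0.0854)

```text
t: 14.05
position: [566.2, 196.2, 155.2]
ee_rot: [0.0, 0.004, 0.05]
force: [0.0, -1.2, 0.5]
opening: 85.6
```

Run:
```python
from rig import r
from h import *
o=r.observe();print(o["joints"].round(3),o["position"].round(1),o["ee_rot"].round(3),o["force"].round(1),o["opening"])
for n in ["side","top"]: 
    c=r.read_camera(n); cv2.imwrite(f"pics/{n}7.png",cv2.resize(c["pixels"][130:330,180:440],None,fx=3,fy=3))
```

```text
[0.59  0.784 2.567 3.691 1.746 1.68 ] [566.2 196.2 155.2] [0.    0.004 0.05 ] [ 0.  -1.2  0.5] 85.60525167520359
```

View pics/side7.png

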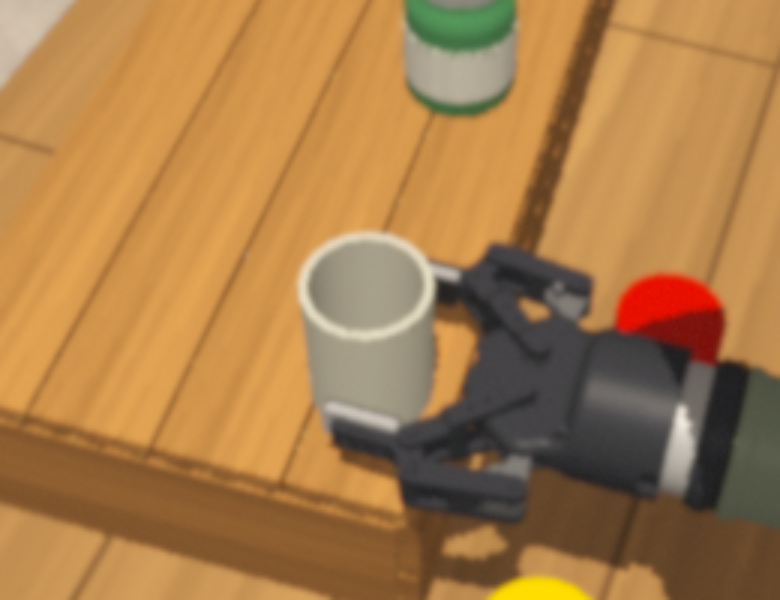

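View pics/top7.png

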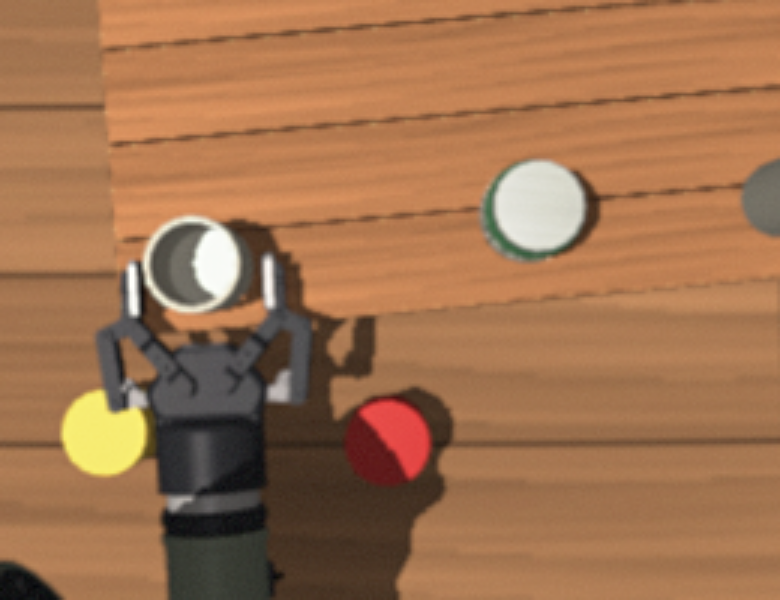

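The pot stands mouth up on its own, with gaps on both sides of the open fingers. Lift straight up, clear of the pot.

Request:
drive_tool(targets="0 0 0.01 0 0 0; 0 0 0.03 0 0 0; 0 0 0.06 0 0 0; 0 0 0.1 0 0 0; 0 0 0.14 0 0 0; 0 0 0.15 0 0 0; 0 0 0.15 0 0 0; 0 0 0.15 0 0 0")

```text
t: 15.15
position: [566.0, 196.0, 303.4]
ee_rot: [-0.001, 0.007, 0.05]
force: [0.2, -1.4, 0.3]
opening: 85.3
```

Run:
```python
from rig import r
from h import *
o=r.observe();print(o["t"],o["position"].round(1),o["force"].round(1),np.abs(o["dq"]).max())
for n in ["side","top"]: 
    c=r.read_camera(n); cv2.imwrite(f"pics/{n}8.png",c["pixels"])
```

```text
15.15 [566.  196.  303.4] [ 0.2 -1.4  0.3] 0.013659112796680676
```

View pics/side8.png

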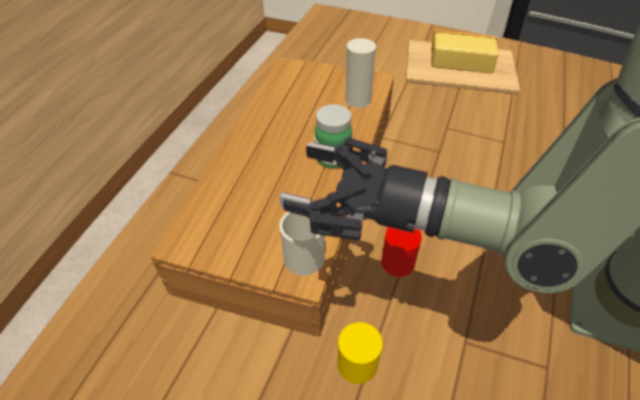

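View pics/top8.png

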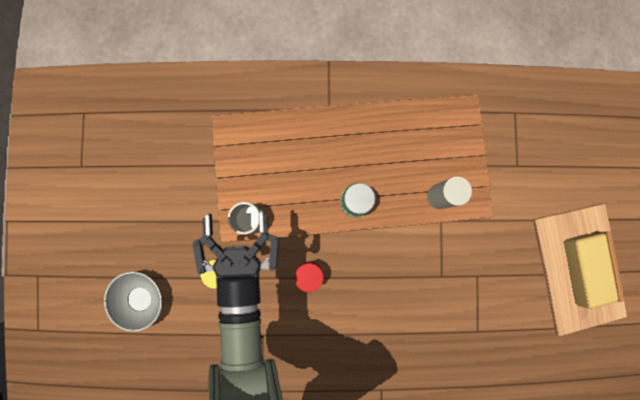

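The pot stands mouth up at (302,240) in the side view and (244,218) in the top view. The jar (359,199) and the beaker (457,191) are unmoved, and the gripper is well clear.

```bash
python3 -c "
from rig import r
print(r.sign_off())"
```

```text
the job is handed in; nothing more can be done
None
```

The pot now stands mouth up on the crate, and I handed the job in at about 15 s of the 40 s allowed. I gripped it from the side with the tool level, lifted it, and turned it half a turn about the tool axis. I set it down about 75 mm to the left of where it started, roughly 42 mm behind the crate's front edge, then opened the gripper and raised it straight up.

**Last checks:**
- **Pot:** the last side and top pictures show it upright, mouth up and standing free. I did not measure its final tilt or rim height from the pictures. The tool was level to within about 0.01 rad and touched down at the expected height.
- **Beaker and jar:** both are at the same pixels as at the start, upright.
- **Robot:** the gripper is about 150 mm above where it released the pot, and the wrist force is near zero.

**Disagreements:**
- The opening read 61 mm on the 64 mm pot, though the grip held without slipping.
- One move call was refused for a formatting mistake and moved nothing.

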